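# Tuck the closure plate under the feeder flap and hold it flat

### The arm

A 7-joint arm with a two-finger parallel gripper is mounted at the origin on the work surface. World frame = base frame: x ahead of the robot, y to its left, z up, the work surface at z = 0. Lengths are in m, angles in rad, forces in N, time in s.
With the tool pointing down it reaches from about 0.4 to 0.85 m from the base axis. Payload 4.5 kg.
Tool frame: the origin (TCP) lies at the very end of the fingers, on their centre line; the grasp point (between the pads) lies 19 mm behind it (r.pinch_z is the distance from the TCP to the grasp point, in m); z points along the fingers, y is the line along which they close (so a half turn about z gives the same grasp; the last joint's range is limited). The gripper opens to 88 mm and grips with 3 to 60 N. Pads are 18 mm wide; open, the fingers measure 123 mm over their backs; the gripper's body (75 mm by 187 mm) begins 45 mm behind the grasp point.
Start: joints at [-1.238, 0.689, -0.195, 1.565, 0.157, 0.902, -0.215], TCP at [0.184, 0.597, 0.239] pointing down, gripper open.
Joint ranges: [-3.01, 3.01], [-0.46, 2.08], [-1.47, 1.51], [0.13, 2.56], [-1, 4.14], [0.04, 2.09], [-2.66, 2.66]. Speed limits (rad/s): [2.57, 2.57, 3.14, 3.14, 3.14, 3.14, 3.14].

### API

Orientations are given as a unit quaternion [x, y, z, w].
In Python, from plant import r, cams gives the robot as it stands.
- The arm moves only by the shell command python3 -m pendant 'ROWS' [FORCE]. ROWS is JSON, a list of rows, each a list of 3 entries, a list of its own where there are three numbers: the closure, from -1 (fully open) to 1 (shut), then the shift along the tool's x, y, z in mm, then the turn, a rotation vector about the tool's x, y, z in degrees. A call has 1 to 8 rows; each row shifts and turns the commanded pose from where the row before left it, along the tool's axes as they then stand; what a row does not reach is not made up. A row lasts 1/8 s, in which the tool goes at most 62.5 mm and 10.7 degrees, less where a joint would pass 70% of its speed; a pose out of reach is approached as far as the arm can. A call with a gripper value outside its range is refused whole. The fingers move at their own pace and stop on an object; FORCE is the grip in N (left out, the last holds). Time passes only in rows, so rows that do not move let the fingers close. It gives the time, the measured TCP pose, the force, the opening and the grip force at its end, in the units of the state.
- r.get_state(): the state, without advancing time (a new reading comes with each control period).
- cams.snapshot(name): name is "scene" or "top" or "wrist"; returns a dict with "img" (384x512x3 uint8, red, green, blue), "camera_matrix" (3x3 intrinsics, pixels), "camera_from_world" (4x4, takes a point from world to camera coordinates); the wrist camera has in their place "tool_from_camera" (4x4, takes a point from camera to tool coordinates, whose origin is the TCP and whose axes are the flange's). Camera axes: x right, y up, looking along -z (the intrinsics and any distortion apply to the point x, -y, -z); pixel columns grow to the right and rows downward; lengths in m; the calibration is good to about 2 mm. A picture is of the moment at which its call begins: read the wrist's pose just before it. There is no depth.
- r.finish_job(): hands the job in; it is judged then, once.
The state is a dict: "clock": time; "q": joint angles; "qd": joint speeds; "joint_torque": joint torques, N m; "tool_pos": TCP position; "eef_rot": TCP orientation; "contact_force": force on the tool from outside, world axes, zero at the start; "moment": the same for the moment, N m; "opening": opening from 0.0 (shut) to 1.0 (fully open); "finger_force": force on a finger pad.
Only numpy, scipy, OpenCV 4.12 (cv2) and the standard library are available. Lean on these libraries where they do the work, as an engineer would, in place of code of your own. Each camera call takes 0.05 s, during which the arm holds its last target. There are 200 camera calls.

### The job

Pick up the longer of the two ribbed aluminium closure plates by its rib and slide its front edge (the long edge farther from the rib) about 25 mm under the lip of the feeder's hinged grey flap, square to it and between the two side fences, without lifting the flap. Then press the plate down flat on the deck against the spring-loaded rubber seal, and finish while your fingers are still holding it pressed there. Leave everything else where it is.

Things in the scene. Friction and masses are not known exactly. Their poses are not given: they have to be found in the camera images.
- feeder: Fixed stainless bench-top feeder. Origin on the bench below the middle of the flap's lip; x runs from the open front under the flap to the dial, y along the lip. Flat deck 30 mm above the bench, from x = -130 mm, 300 mm wide, free under the flap up to the dial housing at x = 81 mm (all tops below 120 mm). Side fences 12 mm high, 88 to 98 mm either side of the middle, x = -100 to -10 mm.
- flap_lip (a point): Middle of the lower edge of the flap's lip, the free edge nearest the deck's front. It hangs 14 mm above the deck. The flap is a 70 x 200 x 4 mm grey plate that slopes up from the lip to its hinge.
- flap (a joint): Hinge angle of the flap (rad): 0 is down on its stop, as at the start, growing as the lip is lifted (70 mm arm). It swings freely and falls back under its own 120 g. 0.1 rad (lip 7 mm up) or more counts as lifted.
- seal (a joint): Travel of the sprung rubber seal bar (m): 0 at the start, standing 6 mm proud of the deck; 0.006 is flush, the plate then flat on the deck. The bar, 120 mm long, 16 mm wide, round-topped, runs along the feeder's y at x = -55 mm. It takes about 4 N to start it and 10 N at flush, more than the plate's weight.
- plate_rib (a point): Centre of the grip rib of the longer plate, 21 mm above its underside; axes are the plate's. Bare aluminium, 110 mm (x) by 160 mm (y), 4 mm thick, about 240 g, flat on the bench. The rib runs along y: 60 mm long, 10 mm thick, 34 mm high above the plate. Front edge (to be tucked) 80 mm from the rib in +x, rear edge 30 mm in -x. Fitted, its x is the feeder's x and the rib is over the seal.
- tuck_edge (a point): Middle of the plate's front edge, at the underside.
- rear_edge (a point): Middle of the plate's rear edge, at the underside.
- short_plate_rib (a point): Centre of the rib of the other, shorter closure plate (110 x 105 x 4 mm, same rib and material): a bystander, leave it.
- deck_nest: Small aluminium nest, 34 mm across and 21 mm high with a pin, loose on the feeder's deck outside the left fence (bystander; origin under it).
- bench_nest: The same kind of nest on the bench (bystander).
- jar: Jar, 52 mm across, 70 mm high (bystander).
- wash_bottle: White bottle, 64 mm across, 170 mm high (bystander).
- screwdriver: Screwdriver lying on the bench, 180 mm long (bystander).
- cup: Steel cup, 70 mm across, 70 mm high (bystander).
Things that resemble listed ones, but are neither listed nor needed, are in the scene too. Leave any pink look-alike of the part that bears plate_rib alone.

How it is judged:
On the way, in this order (a step that is already met when the one before it is completed fails the run):
1. the longer plate is lifted off the bench by the fingers (height (world z) of plate_rib above 0.047 m and contact force between the fingers and plate above 1 N), for 0.2 s.
2. its front edge is under the flap's lip, the flap down (x of tuck_edge in the frame of feeder above 0.015 m and z of tuck_edge in the frame of feeder below 0.042 m and value of joint flap below 0.1 rad), for 0.1 s.
At the end, for the whole second after the job is handed in: Front edge 15 to 45 mm under the lip, within 12 mm of the middle and 0.09 rad of square; front and rear edges within 3 mm of the deck; seal pressed in at least 3.5 mm; flap down (below 0.05 rad); fingers still on the plate (over 2 N), at rest (x of tuck_edge in the frame of feeder between 0.015 and 0.045 m and z of tuck_edge in the frame of feeder below 0.042 m and y of tuck_edge in the frame of feeder between -0.012 and 0.012 m and angle between the x axis of plate_rib and the x axis of feeder, either way round below 0.09 rad and z of each of tuck_edge, rear_edge in the frame of feeder below 0.033 m and value of joint seal above 0.0035 m and value of joint flap below 0.05 rad and contact force between the fingers and plate above 2 N and linear speed of plate below 0.02 m/s); the arm keeps its last pose, push and grip.
It fails at once if the flap is lifted by 0.1 rad or more (value of joint flap above 0.1 rad).
It fails at once if a bystander is moved by more than 25 mm (distance of any of short_plate_rib, deck_nest, bench_nest, jar, wash_bottle, screwdriver, cup from where it was at the start of the episode above 0.025 m).
It also fails if it takes over 42 s, if anything falls off the work surface, if the arm or the gripper's body presses on something with over 40 N, if the wrist force passes 120 N, or if a joint passes its speed limit or range.

## Working session

There is one attempt and no reset: what is moved stays moved. The work goes in short steps, Python scripts to look and compute and a shell command to move; the robot and the scene stay as the last step left them, time stands still between calls to the robot, and variables do not carry over. Pictures are saved under pics/ and viewed, at most 10 in all, crops included, and the job is handed in when it is done.

```bash
ls; mkdir -p pics; python3 - <<'E'
from plant import r,cams
import cv2,numpy as np,pickle
s=r.get_state();print(s)
d={}
for n in("scene","top","wrist"):
    c=cams.snapshot(n);d[n]=c;cv2.imwrite(f"pics/{n}0.png",c["img"][:,:,::-1])
    print(n,{k:np.round(v,4).tolist() for k,v in c.items() if k!="img"})
pickle.dump((s,d),open("s0.pkl","wb"))
E
```

```text
pics
{'clock': 0.0, 'q': array([-1.23822402,  0.68996609, -0.19451149,  1.5663327 ,  0.15728954,
        0.90248489, -0.21511647]), 'qd': array([-0.00047311, -0.00056508, -0.00041037,  0.00127035, -0.00070383,
        0.00212481, -0.00062045]), 'joint_torque': array([-1.17803256e-05, -5.27550566e+01, -1.26714293e+00, -1.53428668e+01,
       -5.27574169e-02,  6.55233976e-03,  1.53758674e-04]), 'tool_pos': array([0.18382908, 0.59670246, 0.23792414]), 'eef_rot': array([ 1.48802351e-01,  9.88866548e-01, -8.97561958e-04, -7.24531547e-05]), 'contact_force': array([-0.0302324 , -0.77849474, -0.37130136]), 'moment': array([ 0.01661264,  0.0150367 , -0.02484495]), 'finger_force': 0.0, 'opening': 0.9997574804613099}
scene {'camera_matrix': [[395.3396, 0.0, 256.0134], [0.0, 395.3396, 190.9656], [0.0, 0.0, 1.0]], 'camera_from_world': [[-0.8026, 0.5963, 0.0167, 0.4397], [-0.3131, -0.445, 0.839, 0.1047], [0.5077, 0.6682, 0.5438, -1.8507], [0.0, 0.0, 0.0, 1.0]]}
top {'camera_matrix': [[444.8265, 0.0, 257.4445], [0.0, 444.8265, 183.459], [0.0, 0.0, 1.0]], 'camera_from_world': [[-0.0236, -0.9995, -0.0209, 0.0238], [0.9977, -0.0249, 0.0635, -0.5407], [-0.0639, -0.0194, 0.9978, -1.6827], [0.0, 0.0, 0.0, 1.0]]}
wrist {'camera_matrix': [[295.9059, 0.0, 254.2358], [0.0, 295.9059, 195.1418], [0.0, 0.0, 1.0]], 'tool_from_camera': [[0.001, 0.965, 0.2622, 0.0676], [1.0, -0.0008, -0.0009, -0.0003], [-0.0007, 0.2622, -0.965, -0.1471], [0.0, 0.0, 0.0, 1.0]]}
```

View pics/top0.png

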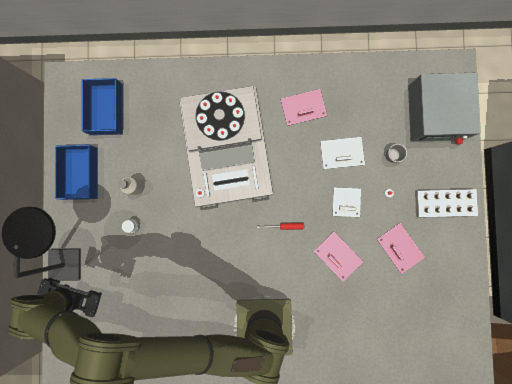

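View pics/scene0.png

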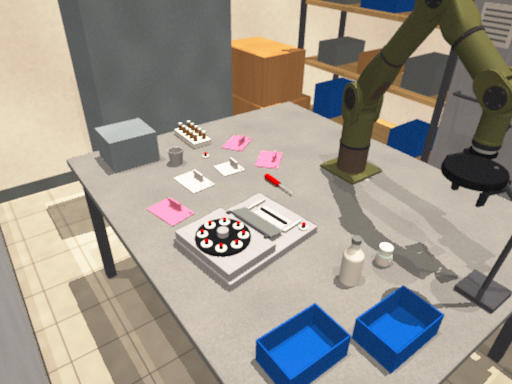

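The top view shows the feeder around (228,150), its dial away from the robot and its open front toward it. The long white plate is at (343,153) with its rib near (344,158), and the short plate is at (347,202). Next I'll measure these.

```bash
cat > h.py <<'E'
import numpy as np,cv2,pickle
from scipy.spatial.transform import Rotation as R
def ray(c,uv,z,T=None):
    """pixel(s) -> world points on plane z. T: world_from_camera for wrist"""
    K=c["camera_matrix"]
    if T is None: T=np.linalg.inv(c["camera_from_world"])
    uv=np.atleast_2d(np.array(uv,float))
    d=np.c_[(uv[:,0]-K[0,2])/K[0,0],-(uv[:,1]-K[1,2])/K[1,1],-np.ones(len(uv))]@T[:3,:3].T
    o=T[:3,3]; return o+d*((z-o[2])/d[:,2])[:,None]
def Tw(c,s):
    T=np.eye(4);T[:3,:3]=R.from_quat(s["eef_rot"]).as_matrix();T[:3,3]=s["tool_pos"]
    return T@c["tool_from_camera"]
def proj(c,P,T=None):
    M=c["camera_from_world"] if T is None else np.linalg.inv(T)
    p=np.atleast_2d(P)@M[:3,:3].T+M[:3,3];K=c["camera_matrix"]
    return np.c_[K[0,2]+K[0,0]*p[:,0]/-p[:,2],K[1,2]-K[1,1]*p[:,1]/-p[:,2]]
E
python3 - <<'E'
from h import *
s,d=pickle.load(open("s0.pkl","rb"));c=d["top"];im=c["img"]
a=cv2.resize(im[80:220,175:275,::-1],None,fx=4,fy=4,interpolation=cv2.INTER_CUBIC)
b=cv2.resize(im[125:220,310:410,::-1],None,fx=4,fy=4,interpolation=cv2.INTER_CUBIC)
o=np.zeros((560,800,3),np.uint8);o[:,:400]=a;o[:380,400:]=b;cv2.imwrite("pics/crop0.png",o)
hsv=cv2.cvtColor(im,cv2.COLOR_RGB2HSV)
m=((hsv[...,2]>195)&(hsv[...,1]<40)).astype(np.uint8)
cs,_=cv2.findContours(m[125:225,310:370],0,2,offset=(310,125))
for k in cs:
    if cv2.contourArea(k)>200:
        W=ray(c,k[:,0,:],.004)[:,:2]*1000
        print(cv2.minAreaRect(W.astype(np.float32)),cv2.boundingRect(k))
# feeder outline: warm tint vs bench
print(hsv[190,200],hsv[175,250],im[190,200],im[220,350],im[155,225],im[180,230])
E
```

```text
((463.3793640136719, -327.8667907714844), (103.86271667480469, 108.93144226074219), 85.96206665039062) (333, 187, 28, 30)
((653.7598266601562, -318.3627624511719), (108.83727264404297, 158.9300079345703), 4.471622943878174) (321, 137, 44, 32)
[ 90   8 229] [ 19  17 208] [222 229 229] [156 154 143] [155 157 147] [54 53 51]
```

View pics/crop0.png

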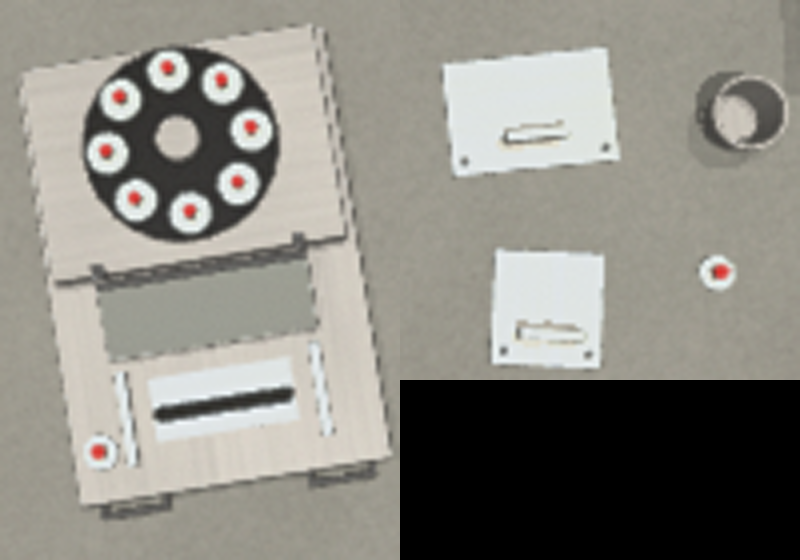

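The crop shows the black seal bar running from (153,414) to (295,394), the white fences, the flap lip at (108,362)–(318,333) and the long plate's rib at (537,132), near the plate's rear edge. Next: the feeder pose and the approach.

```bash
python3 - <<'E'
from h import *
s,d=pickle.load(open("s0.pkl","rb"));c=d["top"];im=c["img"];g=im.max(2)
m=(g<90).astype(np.uint8);m[:165]=0;m[195:]=0;m[:,:208]=0;m[:,255:]=0
cs,_=cv2.findContours(m,0,2);k=max(cs,key=cv2.contourArea)
W=ray(c,k[:,0,:],.035)[:,:2]*1000;rc=cv2.minAreaRect(W.astype(np.float32));print("seal",rc)
def up(p): return [(175+p[0]/4-.4,80+p[1]/4-.4)]
def show(n,p,z):
    w=ray(c,up(p),z)[0]*1000;print(n,w.round(1));return w[:2]
l=show("lipL",(108,362),.046);rr=show("lipR",(318,333),.046)
a=show("fenL0",(132,464),.042);a2=show("fenL1",(121,372),.042)
b=show("fenR0",(328,434),.042);b2=show("fenR1",(315,342),.042)
f0=show("frontL",(80,503),.03);f1=show("frontR",(391,457),.03)
for n,(p,q) in dict(lip=(rr,l),fL=(a,a2),fR=(b,b2),front=(f1,f0)).items():
    v=q-p;print(n,np.hypot(*v),np.degrees(np.arctan2(v[1],v[0])),(p+q)/2)
show("ribtop",(537,133),.038)
T=Tw(d["wrist"],s)
E
```

```text
seal ((553.440185546875, 112.0943832397461), (11.247011184692383, 127.74996948242188), 8.038664817810059)
lipL [595.  219.7  46. ]
lipR [617.4  20.9  46. ]
fenL0 [498.4 199.1  42. ]
fenL1 [585.6 208.1  42. ]
fenR0 [522.1  13.8  42. ]
fenR1 [609.4  24.   42. ]
frontL [463.1 250.7  30. ]
frontR [499.5 -45.1  30. ]
lip 200.0784794606681 96.41444941782896 [606.22191455 120.26959754]
fL 87.71705192274327 5.880733623068015 [542.00095388 203.59520892]
fR 87.87478929687268 6.685061705832397 [565.73773472  18.87627129]
front 298.0427018640919 97.01764384959323 [481.27028589 102.81924868]
ribtop [ 804.  -191.7   38. ]
```

```bash
python3 -m pendant '[[-0.3,[0,0,0],[0,0,10]],[-0.3,[0,0,0],[0,0,10]],[-0.3,[0,0,0],[0,0,10]],[-0.3,[0,0,0],[0,0,10]],[-0.3,[0,0,0],[0,0,10]],[-0.3,[0,0,0],[0,0,10]],[-0.3,[0,0,0],[0,0,8.4]]]' 40
```

```text
clock: 1.02
tool_pos: [0.1838, 0.5971, 0.2384]
eef_rot: [0.681, 0.733, -0.0, 0.0]
contact_force: [-0.5, 0.1, -0.2]
opening: 0.647
finger_force: 0.0
```

```bash
python3 -m pendant '[[-0.3,[-50,20,0],[0,0,0]],[-0.3,[-50,20,0],[0,0,0]],[-0.3,[-50,20,0],[0,0,0]],[-0.3,[-50,20,0],[0,0,0]],[-0.3,[-50,20,0],[0,0,0]],[-0.3,[-50,20,0],[0,0,0]],[-0.3,[-50,20,0],[0,0,0]],[-0.3,[-50,20,0],[0,0,0]]]' && python3 -m pendant '[[-0.3,[-50,20,0],[0,0,0]],[-0.3,[-50,20,0],[0,0,0]],[-0.3,[-50,20,0],[0,0,0]],[-0.3,[-50,20,0],[0,0,0]],[-0.3,[-50,20,0],[0,0,0]],[-0.3,[-50,20,0],[0,0,0]],[-0.3,[-50,20,0],[0,0,0]],[-0.3,[-50,20,0],[0,0,0]]]'
```

```text
clock: 2.02
tool_pos: [0.3753, 0.2096, 0.2387]
eef_rot: [0.679, 0.734, 0.0, 0.0]
contact_force: [1.0, 0.7, 0.4]
opening: 0.649
finger_force: 0.0
clock: 3.02
tool_pos: [0.566, -0.1767, 0.2385]
eef_rot: [0.679, 0.734, 0.0, -0.0]
contact_force: [1.4, 0.4, -0.4]
opening: 0.649
finger_force: 0.0
```

```bash
python3 -m pendant '[[-0.3,[-50,18,0],[0,0,0]],[-0.3,[-50,18,20],[0,0,0]],[-0.3,[-47,16,30],[0,0,0]],[-0.3,[0,0,30],[0,0,0]],[-0.3,[0,0,0],[0,0,0]],[-0.3,[0,0,0],[0,0,0]]]' && python3 - <<'E'
from plant import r,cams
from h import *
s=r.get_state();c=cams.snapshot("wrist");pickle.dump((s,c),open("w1.pkl","wb"))
im=c["img"];cv2.imwrite("pics/w1.png",im[:,:,::-1]);T=Tw(c,s)
print(s["tool_pos"],R.from_quat(s["eef_rot"]).as_matrix()[:,1])
a=np.radians(4.47);X=np.array([np.cos(a),np.sin(a)]);Y=np.array([-X[1],X[0]]);o=np.array([.6288,-.3203])
for n,x,y,z in(("rib",0,0,.038),("FL",.08,.08,.004),("FR",.08,-.08,.004),("RL",-.03,.08,.004),("RR",-.03,-.08,.004),("ribL",0,.03,.038),("ribR",0,-.03,.038)):
    print(n,proj(c,[*(o+x*X+y*Y),z],T).round())
E
```

```text
clock: 3.78
tool_pos: [0.6296, -0.3169, 0.1597]
eef_rot: [0.679, 0.735, 0.001, 0.0]
contact_force: [0.3, 0.9, 0.1]
opening: 0.649
finger_force: 0.0
[ 0.62955417 -0.31692948  0.15973151] [0.99685237 0.07926976 0.00128593]
rib [[253. 193.]]
FL [[335. 105.]]
FR [[325. 254.]]
RL [[223. 105.]]
RR [[227. 254.]]
ribL [[253. 161.]]
ribR [[253. 223.]]
```

View pics/w1.png

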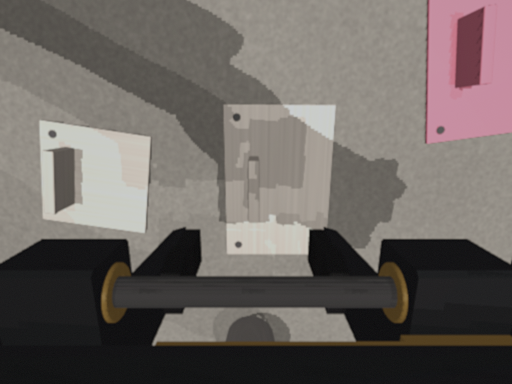

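The wrist view matches the prediction: the corners are at (335,105), (223,105) and (227,254), and the rib is at column 253, rows 157–223. I'll descend and grip.

```bash
python3 -m pendant '[[-0.3,[-3,-1,30],[0,0,0]],[-0.3,[0,0,40],[0,0,0]],[-0.3,[0,0,40],[0,0,0]],[-0.3,[0,0,25],[0,0,0]],[-0.3,[0,0,12],[0,0,0]],[-0.3,[0,0,6],[0,0,0]],[-0.3,[0,0,0],[0,0,0]],[-0.3,[0,0,0],[0,0,0]]]' && python3 -m pendant '[[1,[0,0,0],[0,0,0]],[1,[0,0,0],[0,0,0]],[1,[0,0,0],[0,0,0]],[1,[0,0,0],[0,0,0]],[1,[0,0,0],[0,0,0]],[1,[0,0,0],[0,0,0]]]' 45
```

```text
clock: 4.82
tool_pos: [0.6288, -0.3212, 0.0068]
eef_rot: [0.679, 0.734, 0.0, 0.001]
contact_force: [0.1, -0.1, -0.3]
opening: 0.648
finger_force: 0.0
clock: 5.58
tool_pos: [0.6282, -0.3207, 0.0056]
eef_rot: [0.679, 0.734, 0.0, 0.0]
contact_force: [-0.5, -0.2, 0.0]
opening: 0.11
finger_force: 45.0
```

```bash
python3 -m pendant '[[1,[0,0,-8],[0,0,0]],[1,[0,0,-15],[0,0,0]],[1,[0,0,-30],[0,0,0]],[1,[0,0,-35],[0,0,0]],[1,[0,0,-22],[0,0,0]],[1,[20,-5,0],[0,0,0]],[1,[45,-9,0],[0,0,0]],[1,[50,-10,0],[0,0,0]]]' && python3 -m pendant '[[1,[50,-10,0],[0,0,0]],[1,[50,-10,0],[0,0,0]],[1,[50,-10,0],[0,0,0]],[1,[50,-10,0],[0,0,0]],[1,[50,-10,0],[0,0,0]],[1,[40,-8,0],[0,0,0]],[1,[20,-3,0],[0,0,-2.1]],[1,[0,0,0],[0,0,0]]]' && python3 -m pendant '[[1,[10,0,0],[0,0,0]],[1,[0,0,0],[0,0,0]],[1,[0,0,0],[0,0,0]]]' && python3 - <<'E'
from plant import r,cams
from h import *
s=r.get_state();c=cams.snapshot("wrist");t=cams.snapshot("top");pickle.dump((s,c,t),open("w2.pkl","wb"))
cv2.imwrite("pics/w2.png",c["img"][:,:,::-1])
y=R.from_quat(s["eef_rot"]).as_matrix()[:,1]
print(s["tool_pos"],np.degrees(np.arctan2(y[1],y[0])),y[2])
T=Tw(c,s);a=np.radians(6.6);X=np.array([np.cos(a),np.sin(a)]);Y=np.array([-X[1],X[0]]);o=np.array([.6083,.1183])
d=s["tool_pos"][:2]-o;print("feeder xy",d@X,d@Y)
for n,x,y,z in(("lipL",0,.1,.046),("lip0",0,0,.046),("fenL1",-.01,.093,.042),("fenL0",-.1,.093,.042),("deckFL",-.13,.15,.03),("hingeL",.065,.1,.07)):
    print(n,proj(c,[*(o+x*X+y*Y),z],T).round())
E
```

```text
clock: 6.58
tool_pos: [0.5947, -0.2075, 0.1161]
eef_rot: [0.679, 0.734, 0.0, 0.0]
contact_force: [0.1, -0.1, -2.3]
opening: 0.108
finger_force: 45.0
clock: 7.58
tool_pos: [0.5103, 0.0972, 0.116]
eef_rot: [0.664, 0.748, 0.0, 0.0]
contact_force: [1.2, -1.0, -1.1]
opening: 0.111
finger_force: 45.0
clock: 7.95
tool_pos: [0.5092, 0.1052, 0.1157]
eef_rot: [0.666, 0.746, -0.0, 0.0]
contact_force: [-0.5, 0.2, -1.4]
opening: 0.107
finger_force: 45.0
[0.50924768 0.10515092 0.11571198] 6.488649836848898 9.376087244331396e-05
feeder xy -0.09990719359895762 -0.0016771491980052539
lipL [[402.  62.]]
lip0 [[385. 203.]]
fenL1 [[384.  74.]]
fenL0 [[255.  74.]]
deckFL [[211. -13.]]
hingeL [[531.  55.]]
```

View pics/w2.png

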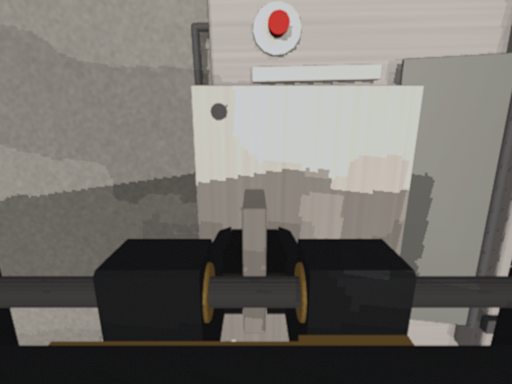

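The flap lip's left corner is at (403,62) and the left fence runs from (253,74) to (382,74), both within about 1 px of prediction. The plate is parallel to the fence. Now I'll check the plate's pose in the hand, its sag in particular.

```bash
python3 - <<'E'
from h import *
s,c,t=pickle.load(open("w2.pkl","rb"));T=c["tool_from_camera"]
for n,p in (("FL",(.08,.08,.0016)),("RL",(.08,-.03,.0016)),("FLsag5mm",(.08,.08,.0066)),("RLsag",(.08,-.03,-.0003))):
    print(n,proj(c,p,T).round(1))
g=cv2.cvtColor(c["img"],cv2.COLOR_RGB2GRAY).astype(int)
for row in (100,110,120,130): 
    d=np.diff(g[row]);print(row,"rear",170+np.abs(d[170:215]).argmax(),"front",400+np.abs(d[400:440]).argmax())
for col in (230,300,380): print(col,"edge",79+np.abs(np.diff(g[79:100,col])).argmax())
E
```

```text
FL [[424.1  87. ]]
RL [[191.9  86.7]]
FLsag5mm [[418.5  87.9]]
RLsag [[191.   86.4]]
100 rear 191 front 421
110 rear 210 front 420
120 rear 192 front 418
130 rear 193 front 417
230 edge 85
300 edge 80
380 edge 85
```

```bash
python3 -m pendant '[[1,[1.7,0,20],[0,0,0]],[1,[0,0,25],[0,0,0]],[1,[0,0,15],[0,0,0]],[1,[0,0,7],[0,0,0]],[1,[0,0,5],[0,0,0]],[1,[0,0,0],[0,0,0]],[1,[0,0,0],[0,0,0]],[1,[0,0,0],[0,0,0]]]' && python3 - <<'E'
from plant import r,cams
from h import *
s=r.get_state();c=cams.snapshot("wrist");t=cams.snapshot("scene");pickle.dump((s,c,t),open("w3.pkl","wb"))
a=cv2.resize(t["img"][180:290,160:340,::-1],None,fx=4,fy=4,interpolation=cv2.INTER_CUBIC);cv2.imwrite("pics/s3.png",a);cv2.imwrite("pics/w3.png",c["img"][:,:,::-1])
y=R.from_quat(s["eef_rot"]).as_matrix()[:,1]
a=np.radians(6.6);X=np.array([np.cos(a),np.sin(a)]);Y=np.array([-X[1],X[0]])
d=s["tool_pos"][:2]-np.array([.6083,.1183]);print(s["tool_pos"],np.degrees(np.arctan2(y[1],y[0])),d@X,d@Y,s["contact_force"])
E
```

```text
clock: 9.05
tool_pos: [0.509, 0.108, 0.0441]
eef_rot: [0.665, 0.747, 0.0, 0.0]
contact_force: [-0.3, -0.6, -1.8]
opening: 0.107
finger_force: 45.0
[0.50903423 0.10797806 0.04410247] 6.5808861717475375 -0.09979428847869463 0.001155788948917231 [-0.27393337 -0.5560665  -1.79473949]
```

View pics/s3.png

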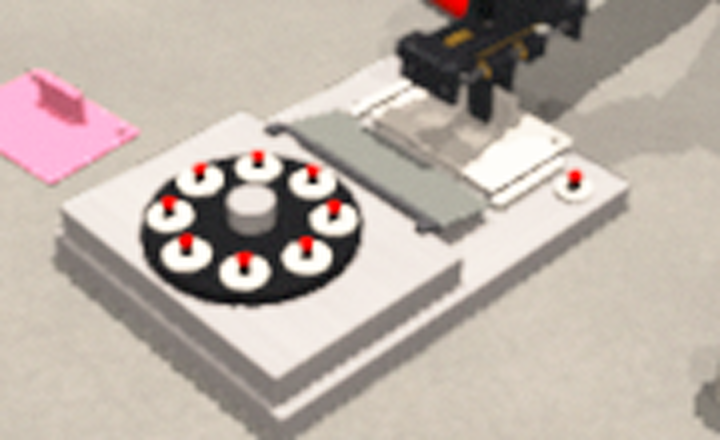

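View pics/w3.png

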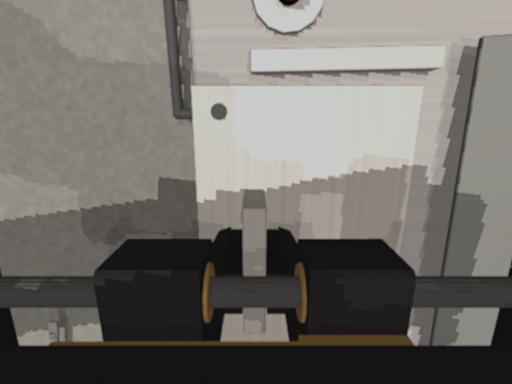

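The plate sits between the fences, about 7 mm from the left one, and just in front of the lip, with the flap down. I'll slide it in gently.

```bash
python3 -m pendant '[[1,[0,5,0.4],[0,0,0]],[1,[-0.5,7,0],[0,0,0]],[1,[-0.5,7,0],[0,0,0]],[1,[0,7,0],[0,0,0]],[1,[0,0,0],[0,0,0]],[1,[0,0,0],[0,0,0]]]' && python3 - <<'E'
from plant import r
print(r.get_state()["contact_force"],r.get_state()["moment"])
E
```

```text
clock: 9.9
tool_pos: [0.5344, 0.1099, 0.0432]
eef_rot: [0.665, 0.747, -0.0, -0.0]
contact_force: [0.1, 0.6, -2.0]
opening: 0.111
finger_force: 45.0
[ 0.06369424  0.64866086 -1.9590965 ] [-0.07620439  0.08155011  0.00241957]
```

```bash
python3 -m pendant '[[1,[0,6,0],[0,0,0]],[1,[0,7,0],[0,0,0]],[1,[0,6,0],[0,0,0]],[1,[0,0,0],[0,0,0]],[1,[0,0,0],[0,0,0]]]' && python3 - <<'E'
from plant import r,cams
from h import *
s=r.get_state();c=cams.snapshot("wrist");t=cams.snapshot("scene");pickle.dump((s,c,t),open("w4.pkl","wb"))
a=cv2.resize(t["img"][190:270,210:320,::-1],None,fx=4,fy=4,interpolation=cv2.INTER_CUBIC)
o=np.zeros((384,800,3),np.uint8);o[:320,:440]=a;o[:288,440:]=cv2.resize(c["img"][:,:480,::-1],(360,288));cv2.imwrite("pics/s4.png",o)
y=R.from_quat(s["eef_rot"]).as_matrix()[:,1]
a=np.radians(6.6);X=np.array([np.cos(a),np.sin(a)]);Y=np.array([-X[1],X[0]])
d=s["tool_pos"][:2]-np.array([.6083,.1183]);print(s["tool_pos"],np.degrees(np.arctan2(y[1],y[0])),d@X,d@Y,s["contact_force"])
E
```

```text
clock: 10.52
tool_pos: [0.5533, 0.1121, 0.0433]
eef_rot: [0.665, 0.747, -0.0, -0.0]
contact_force: [0.6, -0.2, -2.2]
opening: 0.108
finger_force: 45.0
[0.55330706 0.1120509  0.0432515 ] 6.582568973008491 -0.055346740547298254 0.00011304805841326181 [ 0.61068595 -0.21593    -2.18779549]
```

View pics/s4.png

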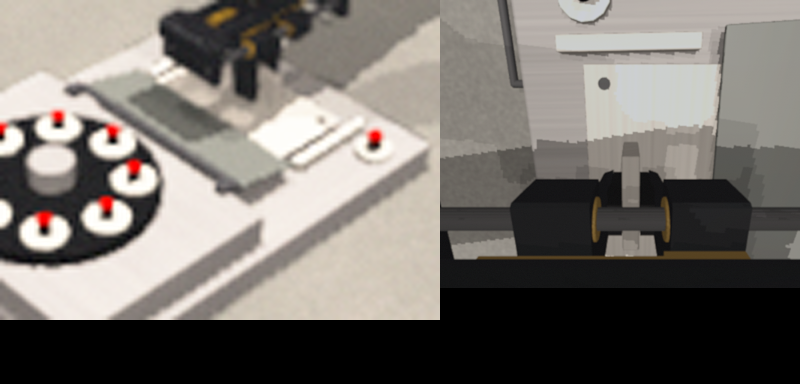

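The plate is under the lip with the flap down: in the wrist view the flap covers the plate's front from column 718. I'll press down.

```bash
python3 -m pendant '[[1,[0,0,2],[0,0,0]],[1,[0,0,2],[0,0,0]],[1,[0,0,2],[0,0,0]],[1,[0,0,1.5],[0,0,0]],[1,[0,0,0],[0,0,0]],[1,[0,0,0],[0,0,0]]]' 55
```

```text
clock: 11.38
tool_pos: [0.5536, 0.1121, 0.0363]
eef_rot: [0.665, 0.747, 0.0, -0.0]
contact_force: [-1.7, -0.1, 6.6]
opening: 0.106
finger_force: 55.0
```

```bash
python3 -m pendant '[[1,[0,0,1],[0,0,0]],[1,[0,0,1],[0,0,0]],[1,[0,0,1],[0,0,0]],[1,[0,0,0],[0,0,0]],[1,[0,0,0],[0,0,0]]]'; python3 - <<'E'
from plant import r
s=r.get_state();print(s["tool_pos"],s["contact_force"],s["moment"])
E
```

```text
clock: 12.0
tool_pos: [0.5535, 0.1121, 0.0355]
eef_rot: [0.665, 0.746, 0.0, 0.0]
contact_force: [-6.4, -0.4, 26.6]
opening: 0.111
finger_force: 55.0
[0.55350498 0.11205941 0.03548576] [-6.42291747 -0.39142306 26.62468912] [-0.15987654  1.32561399  0.03608226]
```

```bash
python3 - <<'E'
from plant import r,cams
from h import *
s=r.get_state();c=cams.snapshot("wrist");t=cams.snapshot("scene")
s4,c4,t4=pickle.load(open("w4.pkl","rb"));_,d0=pickle.load(open("s0.pkl","rb"))
f=lambda im:cv2.resize(im[190:270,210:300,::-1],None,fx=4,fy=4,interpolation=cv2.INTER_CUBIC)
o=np.zeros((560,800,3),np.uint8);o[:320,:360]=f(t["img"]);o[:320,400:760]=f(d0["scene"]["img"])
o[320:,:320]=cv2.resize(c["img"][:,:,::-1],(320,240));o[320:,400:720]=cv2.resize(c4["img"][:,:,::-1],(320,240))
cv2.imwrite("pics/f.png",o)
E
```

```text
(no output)
```

View pics/f.png

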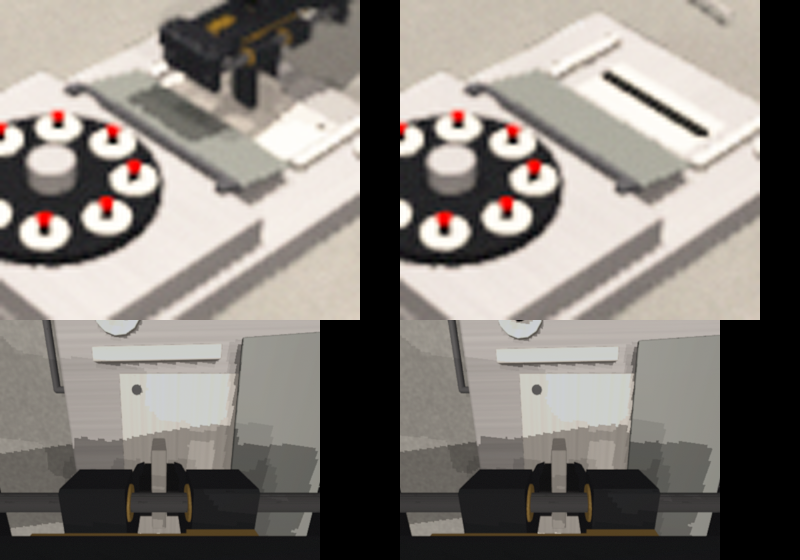

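The flap outline matches its starting position (lip at (180–280,180) in both crops). The plate lies parallel to the fence, tucked and pressed with about 27 N. I'll hand it in.

```bash
python3 -c "
from plant import r
print(r.finish_job())"
```

```text
the job is handed in; nothing more can be done
None
```

I handed the job in at about 12 s: the long plate's front edge is about 25 mm under the lip, square and centred, pressed flat on the seal with about 27 N and still gripped. The flap looked unmoved in the last picture, but no verdict came back.

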